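# Clear the suction plate and set its throttle valve two turns open

### The job

Get the suction plate ready for the next casting: take the scraper block by its grip, sweep all four white chips off the plate with it (not with the gripper itself), and set the block back down on the bench. Then set the plate's throttle valve: wind the red handwheel clockwise down to its stop, back it off exactly two full turns, and finish while gripping the wheel's black handle and keeping the wheel at that setting, so that it cannot creep when the pump starts. Leave the bottle, the pots and the castings where they stand.

Things in the scene. Friction and masses are not known exactly. Their poses are not given: they have to be found in the camera images.
- station: Fixed plywood board, 184 (x) x 420 (y) mm, 12 mm thick, that carries the suction plate on its left half and the throttle valve on its right half. Origin: centre of its underside, z = 0. Its x points away from the robot, y to the left; plate centre at y = +110 mm, valve axis at y = -110 mm. Board, plate and valve are placed together, yaw up to 0.2 rad either way.
- plate_top (a point): Centre of the top face of the suction plate: dark anodised aluminium with flush black grooves and holes, 170 mm along x, 140 mm along y, flat and without a rim, top at z = 50 mm. Axes as for the board. Chips swept over the edge nearest the robot (x = -85 mm) drop to the bench.
- wheel_axis (a point): Point on the vertical axis of the throttle valve's red handwheel, level with its rim (z = 124 mm; rim top 130 mm; 112 mm over the rim). Axes as for the board. The wheel stays at its height; a threaded stem 10 mm thick rises 4 mm a turn through its hub as the valve opens, to z = 144 mm at two turns.
- wheel (a joint): Angle of the handwheel, rad: 0 = closed, hard against the stop; one turn of opening adds 2 pi, counter-clockwise from above. Starts 1.2 to 5 rad open; two turns are 12.57; opens to five turns. The handle stands at this angle, counter-clockwise from the board's x axis, on a circle of radius 50 mm. Turns stiffly (0.12 N m, 2.5 N at the handle) and stays where it is left.
- handle: Black handle on the handwheel's rim, spinning freely on a vertical pin, so the gripper can keep its own yaw while it walks the handle round. Barrel 22 mm in diameter, 49 mm tall, z = 132 to 182 mm; origin: centre of its lower end. Grip it from above.
- handle_mid (a point): Point on the axis of the black handle at z = 158 mm, the height to grip; 50 mm from the wheel's axis.
- scraper: Scraper block standing on its flat sole on the right of the bench, 0.15 to 0.3 kg: wooden block 28 mm thick (its x), 130 mm long (its y), 28 mm high, steel strip on its -x face; above it a dark rounded grip 22 mm thick (x), 90 mm long (y), 36 to 62 mm above the sole. Origin: centre of the sole. Grip it across the 22 mm, from above.
- chip_1: White lump of broken casting flash lying on the plate, 28 x 21 x 15 mm, 12 g. Origin: middle of the lump.
- chip_2: White lump of casting flash, 24 x 22 x 13 mm. Origin: middle of the lump.
- chip_3: White lump of casting flash, 30 x 18 x 14 mm. Origin: middle of the lump.
- chip_4: White lump of casting flash, 23 x 20 x 16 mm. Origin: middle of the lump.
- lotus_raw: Bystander: unpainted white lotus candle holder behind the valve, 68 x 112 x 77 mm. Origin: centre of its underside.
- lotus_half_painted: Bystander: half-painted lotus candle holder on the white turntable at the right rear, 64 x 110 x 75 mm. Origin: centre of its underside.
- bottle_red: Bystander: red paint bottle left of and behind the plate, 54 mm in diameter, 207 mm tall. Origin: centre of its underside.
- pot_green: Bystander: small open pot of green paint at the rear, 60 mm in diameter, 47 mm tall. Origin: centre of its underside.

How it is judged:
On the way, in this order (a step that is already met when the one before it is completed fails the run):
1. The scraper block is held in the gripper down on or just over the plate (contact force between the fingers and scraper above 1 N and horizontal distance between scraper and plate_top below 0.15 m and height (world z) of scraper between 0.04 and 0.065 m), for 0.1 s.
2. All four chips are off the plate (height (world z) of each of chip_1, chip_2, chip_3, chip_4 below 0.035 m), for 0.1 s.
3. The scraper block is set down on the bench and let go (height (world z) of scraper below 0.03 m and contact force between the fingers and scraper below 0.1 N and linear speed of scraper below 0.03 m/s), for 0.2 s.
4. The handwheel is turned clockwise to its stop (value of joint wheel below 0.1 rad), for 0.1 s.
At the end, for the whole second after the job is handed in: Wheel 12.57 rad open (within 0.26), at rest (under 0.1 rad/s), fingers on its black handle with over 2 N; all four chips off the plate (centres below 35 mm over the bench); scraper block let go on the bench (sole centre below 30 mm) (all of step 2 and value of joint wheel between 12.306 and 12.826 rad and velocity of joint wheel between -0.1 and 0.1 rad/s and contact force between the fingers and handle above 2 N and height (world z) of scraper below 0.03 m and contact force between the fingers and scraper below 0.1 N); the arm keeps its last pose, push and grip.
It fails at once if A chip is touched by the gripper's fingers instead of the scraper block (contact force between the fingers and chip_1 above 0.5 N or contact force between the fingers and chip_2 above 0.5 N or contact force between the fingers and chip_3 above 0.5 N or contact force between the fingers and chip_4 above 0.5 N).
It fails at once if A bystander (bottle, green pot, raw or half-painted casting) is moved by more than 30 mm (distance of any of lotus_raw, lotus_half_painted, bottle_red, pot_green from where it was at the start of the episode above 0.03 m).
It also fails if it takes over 72 s, if anything falls off the work surface, if the arm or the gripper's body presses on something with over 40 N, if the wrist force passes 120 N, or if a joint passes its speed limit or range.

### The arm

A 6-joint arm with a two-finger parallel gripper is mounted at the origin on a cart in front of the work surface, level with it; the furniture and walls round the work are solid. World frame = base frame: x ahead of the robot, y to its left, z up, the work surface at z = 0. Lengths are in m, angles in rad, forces in N, time in s.
With the tool pointing down it reaches from about 0.3 to 0.775 m from the base axis. Payload 14.6 kg.
Tool frame: the origin (TCP) lies between the finger pads; the fingertips stand ctrl.tip_extent ahead of it and the grasp point (between the pads) lies 3 mm ahead of it (ctrl.tip_extent is the distance from the TCP to the fingertips, in m); z points along the fingers, y is the line along which they close (so a half turn about z gives the same grasp; the last joint's range is limited). The gripper opens to 94 mm and grips with 3 to 60 N. Pads are 16 mm wide; open, the fingers measure 119 mm over their backs; the gripper's body (75 mm by 177 mm) begins 78 mm behind the grasp point.
Start: joints at [1.114, 0.3, 1.521, -0, 1.321, -0.067], TCP at [0.209, 0.509, 0.227] pointing down, gripper open.
Joint ranges: [-3.03, 3.03], [-0.79, 2.21], [0.23, 2.52], [-1.04, 4.18], [0, 3.07], [-2.55, 2.55]. Speed limits (rad/s): [2.22, 2.22, 2.57, 3.14, 3.14, 3.14].

### API

Orientations are given as [roll, pitch, yaw] about the fixed x, y, z axes, in that order (R = Rz(yaw) Ry(pitch) Rx(roll)).
In Python, from station import ctrl gives the robot as it stands.
- The arm moves only by the shell command python3 shift.py 'ROWS' [OPENING] [FORCE]. ROWS is a JSON list of rows, 1 to 10 of them, each of 6 numbers: dx, dy, dz in m, then a rotation vector rx, ry, rz in rad; each row shifts and turns the commanded pose from where the row before left it, along the tool's axes as they then stand; what a row does not reach is not made up. A row lasts 1/10 s, in which the tool goes at most 0.05 m and 0.15 rad, less where a joint would pass 70% of its speed; a pose out of reach is approached as far as the arm can. OPENING is the finger opening in m, set as the command begins (- or left out keeps the last). The fingers move at their own pace and stop on an object; FORCE is the grip in N (left out, the last holds). Time passes only in rows, so rows that do not move let the fingers close. It prints the time, the measured TCP pose, the force, the opening and the grip force at its end. Input that does not fit is refused with a message, and nothing moves.
- ctrl.get_obs(): the state, without advancing time (a new reading comes with each control period).
- ctrl.camera(name): name is "scene" or "side" or "wrist"; returns a dict with "pixels" (400x640x3 uint8, blue, green, red), "fx", "fy", "cx", "cy" (pixels), "extrinsics" (4x4, takes a point from camera to world coordinates). Camera axes: x right, y up, looking along -z (the intrinsics and any distortion apply to the point x, -y, -z); pixel columns grow to the right and rows downward; lengths in m; the calibration is good to about 2 mm. A picture is of the moment at which its call begins. There is no depth.
- ctrl.hand_in(): hands the job in; it is judged then, once.
The state is a dict: "time_s": time; "qpos": joint angles; "joint_vel": joint speeds; "tau": joint torques, N m; "ee_pos": TCP position; "eef_rot": TCP orientation; "force": force on the tool from outside, world axes, zero at the start; "moment": the same for the moment, N m; "grip_width": finger opening in m; "grip_force": force on a finger pad.
Only numpy, scipy, OpenCV 4.12 (cv2) and the standard library are available. Lean on these libraries where they do the work, as an engineer would, in place of code of your own. Each camera call takes 0.05 s, during which the arm holds its last target. There are 200 camera calls.

## Working session

There is one attempt and no reset: what is moved stays moved. The work goes in short steps, Python scripts to look and compute and a shell command to move; the robot and the scene stay as the last step left them, time stands still between calls to the robot, and variables do not carry over. Pictures are saved under pics/ and viewed, at most 10 in all, crops included, and the job is handed in when it is done.

```bash
ls; mkdir -p pics
python3 - <<'E'
from station import ctrl
import cv2,numpy as np
o=ctrl.get_obs();print(o,ctrl.tip_extent)
for n in("scene","side"):
    c=ctrl.camera(n);cv2.imwrite(f"pics/{n}0.png",c["pixels"]);print(n,c["fx"],c["fy"],c["cx"],c["cy"],np.round(c["extrinsics"],3).tolist(),[k for k in c])
E
```

```text
pics
shift.py
station.py
{'time_s': 0.0, 'qpos': array([ 1.11441856e+00,  3.00477972e-01,  1.52158435e+00, -3.62335786e-06,
        1.32069916e+00, -6.66059697e-02]), 'joint_vel': array([-0.0003177 ,  0.00111975,  0.00046313,  0.00173645, -0.00130844,
        0.00101999]), 'tau': array([ 7.18386782e-04, -5.31809235e+01, -3.52739024e+01,  7.09018763e-02,
        2.43633776e-02, -1.20955106e-04]), 'ee_pos': array([0.20888861, 0.50853013, 0.22688117]), 'eef_rot': array([-3.14042619e+00, -7.42913353e-05,  2.75182171e+00]), 'force': array([-0.06855436,  0.18509793, -0.55248673]), 'moment': array([-0.00713632, -0.05302083,  0.04426806]), 'grip_force': 0.0, 'grip_width': 0.09404269375178585} 0.022
scene 390.66502807758496 390.66502807758496 315.25183130945203 211.69920223167617 [[0.753, 0.465, -0.466, 0.079], [-0.658, 0.54, -0.525, -0.632], [0.007, 0.701, 0.713, 0.953], [0.0, 0.0, 0.0, 1.0]] ['pixels', 'fx', 'fy', 'cx', 'cy', 'extrinsics']
side 439.9160177523928 439.9160177523928 313.63729822298666 196.8890887599348 [[-0.985, -0.106, 0.139, 0.813], [0.175, -0.564, 0.807, 1.047], [-0.007, 0.819, 0.573, 0.879], [0.0, 0.0, 0.0, 1.0]] ['pixels', 'fx', 'fy', 'cx', 'cy', 'extrinsics']
```

View pics/scene0.png

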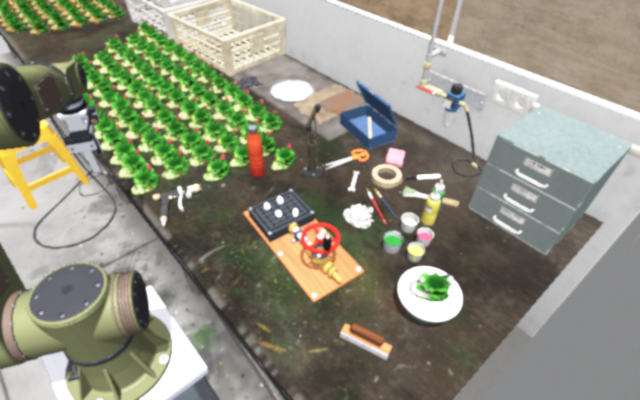

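View pics/side0.png

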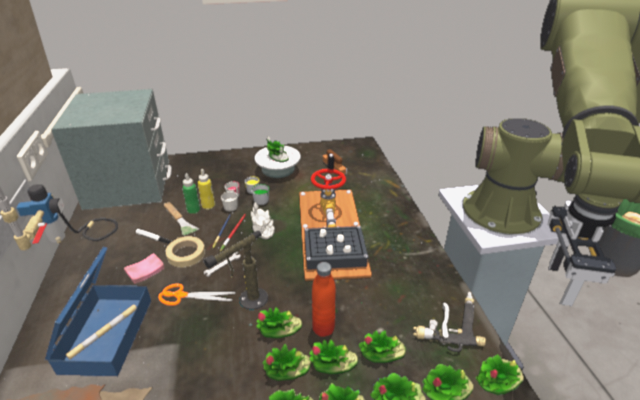

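The scene view shows the plate at about (282,212), wheel (320,238) and scraper (366,342). In the side view the plate is at (336,247), the wheel at (329,178), and the bottle at (324,300) stands beyond the plate's left end. Next I'll enlarge these areas.

Run:
```python
import cv2,numpy as np
s=cv2.imread("pics/scene0.png");d=cv2.imread("pics/side0.png")
R=lambda a,k:cv2.resize(a,None,fx=k,fy=k,interpolation=cv2.INTER_CUBIC)
cv2.imwrite("pics/a.png",R(s[185:300,235:395],5))
x=R(s[315:365,330:400],5) #350x250
y=R(d[140:290,280:390],4) #440x600
o=np.zeros((600,800,3),np.uint8);o[:600,:440]=y;o[:250,445:795]=x
cv2.imwrite("pics/b.png",o)
```

```text
(no output)
```

View pics/a.png

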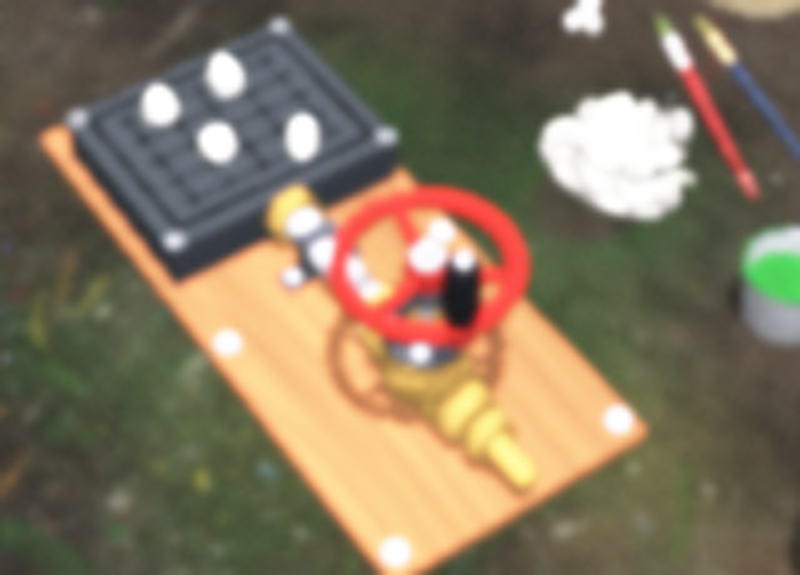

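View pics/b.png

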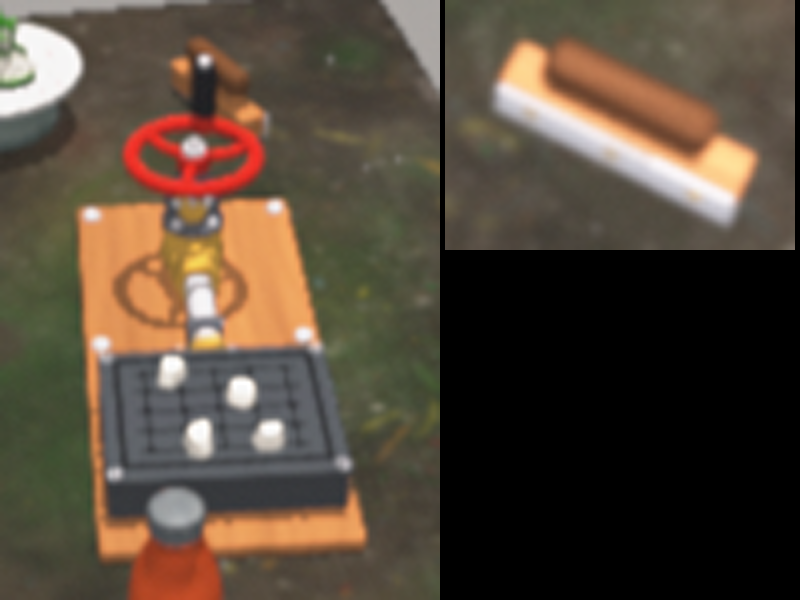

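Crop a:
- Plate screws: (78,118), (280,25), (385,135), (175,240).
- Chips: (160,105), (225,73), (217,143), (302,135).
- Handle top: (463,260).
- Wheel rim: about x 330–530, y 185–348.

Crop b:
- Scraper top edges and steel strip are clear, with the strip facing the robot.
- In the side view the handle top is at (205,62) and the hub at (193,148).

```bash
cat > h.py <<'E'
import numpy as np,json
from station import ctrl
def cams():
    import os
    C={}
    for n in("scene","side"):
        c=ctrl.camera(n);C[n]=c
    return C
def ray(c,u,v,z):
    E=np.array(c["extrinsics"]);d=E[:3,:3]@np.array([(u-c["cx"])/c["fx"],-(v-c["cy"])/c["fy"],-1]);o=E[:3,3]
    return o+d*(z-o[2])/d[2]
def px(c,p):
    E=np.array(c["extrinsics"]);q=E[:3,:3].T@(np.array(p)-E[:3,3]);return c["cx"]+c["fx"]*q[0]/-q[2],c["cy"]-c["fy"]*q[1]/-q[2]
E
python3 - <<'E'
from h import *
np.set_printoptions(precision=4,suppress=True)
C=cams();s,d=C["scene"],C["side"]
a=lambda x,y,z:ray(s,235+x/5-.4,185+y/5-.4,z)
b=lambda x,y,z:ray(d,280+x/4-.4,140+y/4-.4,z)
g=lambda x,y,z:ray(s,330+(x-445)/5-.4,315+y/5-.4,z)
print("plate scene");P=[a(*p,.05) for p in((78,118),(280,25),(385,135),(175,240))];print(np.array(P)[:,:2],np.mean(P,0))
print("plate side");Q=[b(*p,.05) for p in((345,463),(115,473),(106,355),(316,346))];print(np.array(Q)[:,:2],np.mean(Q,0))
print("board screws",[a(*p,.012)[:2] for p in((395,552),(618,418),(228,342))],[b(*p,.012)[:2] for p in((92,213),(275,206),(101,344),(303,334))])
print("chips",[a(*p,.057)[:2] for p in((160,105),(225,73),(217,143),(302,135))],[b(*p,.057)[:2] for p in((172,372),(241,391),(200,438),(269,436))])
print("handle top",a(463,258,.182)[:2],b(205,60,.182)[:2])
print("rim", [a(*p,.124)[:2] for p in((332,270),(530,262),(430,187),(432,345))],[b(*p,.124)[:2] for p in((124,156),(264,154),(193,116),(193,196))])
print("scraper top z28 corners",[g(*p,.028)[:2] for p in((523,40),(757,155),(738,203),(498,85))])
print("steel bottom",[g(*p,0)[:2] for p in((497,107),(733,227))])
print("grip top z.062",[g(*p,.062)[:2] for p in((563,45),(712,120))])
E
```

```text
plate scene
[[0.5188 0.1837]
 [0.6752 0.1682]
 [0.6605 0.0409]
 [0.5034 0.0567]] [0.5895 0.1124 0.05  ]
plate side
[[0.5196 0.1839]
 [0.6772 0.1648]
 [0.6626 0.0373]
 [0.5061 0.0557]] [0.5914 0.1104 0.05  ]
board screws [array([ 0.4756, -0.1819]), array([ 0.6358, -0.1989]), array([ 0.4961, -0.0026])] [array([ 0.6361, -0.2044]), array([ 0.4771, -0.1854]), array([ 0.6573, -0.0233]), array([ 0.4983, -0.0063])]
chips [array([0.5627, 0.1524]), array([0.6133, 0.1488]), array([0.5698, 0.1006]), array([0.6156, 0.0706])] [array([0.6197, 0.074 ]), array([0.575 , 0.1041]), array([0.6143, 0.1481]), array([0.5666, 0.1548])]
handle top [ 0.5475 -0.1521] [ 0.5485 -0.1559]
rim [array([ 0.5215, -0.0748]), array([ 0.6091, -0.1428]), array([ 0.605 , -0.0633]), array([ 0.5283, -0.1509])] [array([ 0.6216, -0.1171]), array([ 0.5116, -0.0993]), array([ 0.5554, -0.1667]), array([ 0.5791, -0.0511])]
scraper top z28 corners [array([ 0.4763, -0.3061]), array([ 0.5205, -0.4274]), array([ 0.4947, -0.4376]), array([ 0.4491, -0.3158])]
steel bottom [array([ 0.4513, -0.3148]), array([ 0.496 , -0.4383])]
grip top z.062 [array([ 0.4749, -0.3331]), array([ 0.5013, -0.4088])]
```

Measurements agree between the two views:
- Plate centre (0.590, 0.111), yaw about -0.11.
- Wheel axis (0.566, -0.108), handle at about 4.45 rad.
- Scraper (0.4855, -0.3715), yaw 0.35.

I'll turn the tool across the grip, then travel.

```bash
cat >> h.py <<'E'
from scipy.spatial.transform import Rotation as Ro
def to(p,yaw=None):
    o=ctrl.get_obs();R=Ro.from_euler("xyz",o["eef_rot"])
    print("t",round(o["time_s"],2),"pos",o["ee_pos"].round(4),"rpy",o["eef_rot"].round(4),"F",o["force"].round(1),"w",round(o["grip_width"],4),"gf",round(o["grip_force"],1))
    print("tool shift",R.inv().apply(np.array(p)-o["ee_pos"]).round(4))
    if yaw is not None: print("rot",(R.inv()*Ro.from_euler("xyz",[np.pi,0,yaw])).as_rotvec().round(4))
E
python3 shift.py '[[0,0,0,0,0,0.138],[0,0,0,0,0,0.138],[0,0,0,0,0,0.138],[0,0,0,0,0,0.138],[0,0,0,0,0,0.138],[0,0,0,0,0,0.138]]'
python3 - <<'E'
from h import *
to((.4855,-.3715,.2),1.92)
E
python3 - <<'E'
from h import *
C=cams();s,d=C["scene"],C["side"]
print("bottle base/top",ray(s,257,174,0),ray(s,254,128,.207),ray(d,324,268,.207),"lamp base",ray(s,313,173,0),ray(d,253,299,0))
E
```

```text
time_s: 0.8
ee_pos: [0.209, 0.5087, 0.2273]
eef_rot: [-3.141, 0.0, 1.918]
force: [-0.4, 0.1, -0.0]
grip_width: 0.0943
grip_force: 0.0
t 0.8 pos [0.209  0.5087 0.2273] rpy [-3.1413e+00  3.0000e-04  1.9181e+00] F [-0.4  0.1 -0. ] w 0.0943 gf 0.0
tool shift [-0.9217 -0.0395  0.0275]
rot [-0.0003  0.0003 -0.0019]
bottle base/top [0.66675704 0.36360293 0.        ] [0.67138603 0.35232524 0.207     ] [0.67495492 0.3696522  0.207     ] lamp base [8.30935783e-01 2.30214651e-01 1.11022302e-16] [0.83748853 0.23982298 0.        ]
```

```bash
python3 shift.py '[[-0.038,-0.0016,0,0,0,0],[-0.038,-0.0016,0,0,0,0],[-0.038,-0.0016,0,0,0,0],[-0.038,-0.0016,0,0,0,0],[-0.038,-0.0016,0,0,0,0],[-0.038,-0.0016,0,0,0,0],[-0.038,-0.0016,0,0,0,0],[-0.038,-0.0016,0,0,0,0]]' >/dev/null
python3 shift.py '[[-0.038,-0.0016,0,0,0,0],[-0.038,-0.0016,0,0,0,0],[-0.038,-0.0016,0,0,0,0],[-0.038,-0.0016,0,0,0,0],[-0.038,-0.0016,0,0,0,0],[-0.038,-0.0016,0,0,0,0],[-0.038,-0.0016,0,0,0,0],[-0.038,-0.0016,0,0,0,0]]' >/dev/null
python3 shift.py '[[-0.038,-0.0016,0,0,0,0],[-0.038,-0.0016,0,0,0,0],[-0.038,-0.0016,0,0,0,0],[-0.038,-0.0016,0,0,0,0],[-0.038,-0.0016,0,0,0,0],[-0.038,-0.0016,0,0,0,0],[-0.038,-0.0016,0,0,0,0],[-0.038,-0.0016,0,0,0,0],[0,0,0,0,0,0],[0,0,0,0,0,0]]' >/dev/null
python3 - <<'E'
from h import *
import cv2
to((.4855,-.3715,.053),1.92)
c=ctrl.camera("wrist");cv2.imwrite("pics/w1.png",c["pixels"])
for q in((.4855,-.3715,.062),(.4763,-.3061,.028)):print(px(c,q))
E
```

```text
t 3.5 pos [ 0.488  -0.3604  0.2267] rpy [-3.1410e+00 -1.2000e-03  1.9262e+00] F [-0.2  0.   0.2] w 0.094 gf 0.0
tool shift [-0.0097 -0.0061  0.1737]
rot [-0.0006 -0.0012  0.0062]
(np.float64(310.4469850834018), np.float64(194.34590302596018))
(np.float64(322.8503787512797), np.float64(133.2401885598026))
```

View pics/w1.png

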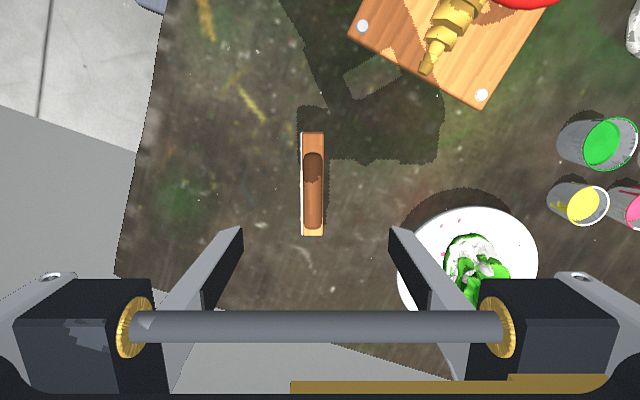

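Wrist view: the grip is at (312,191) against a predicted (310,194) and lies upright in the image, so yaw and position are right. I'll descend and grip.

```bash
python3 shift.py '[[-0.005,-0.002,0.03,0,0,0.006],[-0.0045,-0.002,0.03,0,0,0],[0,0,0.03,0,0,0],[0,0,0.03,0,0,0],[0,0,0.03,0,0,0],[0,0,0.0225,0,0,0],[0,0,0,0,0,0],[0,0,0,0,0,0]]'
python3 shift.py '[[0,0,0,0,0,0],[0,0,0,0,0,0],[0,0,0,0,0,0],[0,0,0,0,0,0],[0,0,0,0,0,0],[0,0,0,0,0,0],[0,0,0,0,0,0]]' 0.0 30
```

```text
time_s: 4.35
ee_pos: [0.4881, -0.3701, 0.0561]
eef_rot: [3.141, 0.001, 1.92]
force: [-0.1, -0.4, 0.1]
grip_width: 0.0938
grip_force: 0.0
time_s: 5.05
ee_pos: [0.4877, -0.3707, 0.055]
eef_rot: [-3.142, 0.0, 1.918]
force: [0.3, -1.0, 0.1]
grip_width: 0.0418
grip_force: 0.0
```

```bash
python3 shift.py '[[0,0,0,0,0,0],[0,0,0,0,0,0],[0,0,0,0,0,0],[0,0,0,0,0,0],[0,0,0,0,0,0]]'
python3 shift.py '[[0,0,-0.01,0,0,0],[0,0,-0.03,0,0,0],[0,0,-0.04,0,0,0],[0,0,-0.04,0,0,0],[0,0,-0.03,0,0,0],[0,0,0,0,0,0],[0,0,0,0,0,0]]'
python3 - <<'E'
from h import *
to((.5899+.070*.994,.1115-.070*.11,.205),1.4608)
E
```

```text
time_s: 5.55
ee_pos: [0.4878, -0.3706, 0.0549]
eef_rot: [-3.142, -0.0, 1.918]
force: [0.8, 0.5, -0.2]
grip_width: 0.0219
grip_force: 30.0
time_s: 6.25
ee_pos: [0.4876, -0.3705, 0.2047]
eef_rot: [-3.142, -0.0, 1.918]
force: [-0.4, 0.1, -3.7]
grip_width: 0.0217
grip_force: 30.0
t 6.25 pos [ 0.4876 -0.3705  0.2047] rpy [-3.1415e+00 -1.0000e-04  1.9178e+00] F [-0.4  0.1 -3.7] w 0.0217 gf 30.0
tool shift [ 3.875e-01  3.230e-01 -3.000e-04]
rot [-1.00e-04 -0.00e+00  4.57e-01]
```

```bash
python3 shift.py '[[0,0,-0.016,0,0,0.1142],[0,0,-0.016,0,0,0.1142],[0,0,-0.016,0,0,0.1142],[0,0,-0.016,0,0,0.1142],[0,0,0,0,0,0],[0,0,0,0,0,0]]'
python3 shift.py '[[0.02,0.005,0,0,0,0],[0.035,0.0085,0,0,0,0],[0.035,0.0085,0,0,0,0],[0.035,0.0085,0,0,0,0],[0.035,0.0085,0,0,0,0],[0.035,0.0085,0,0,0,0],[0.035,0.0085,0,0,0,0]]' >/dev/null
python3 shift.py '[[0.035,0.0085,0,0,0,0],[0.035,0.0085,0,0,0,0],[0.035,0.0085,0,0,0,0],[0.035,0.0085,0,0,0,0],[0.035,0.0085,0,0,0,0],[0.035,0.0085,0,0,0,0],[0.035,0.0085,0,0,0,0],[0.015,0.004,0,0,0,0],[0,0,0,0,0,0],[0,0,0,0,0,0]]'
python3 - <<'E'
from h import *
import cv2
to((.5899+.070*.994,.1115-.070*.11,.1065),1.4608)
C=cams();im=C["scene"]["pixels"][170:290,230:350]
d=C["side"]["pixels"][130:280,280:400]
R=lambda a,k:cv2.resize(a,None,fx=k,fy=k,interpolation=cv2.INTER_CUBIC)
o=np.zeros((500,800,3),np.uint8);o[:400,:400]=R(im,400/120);o[:500,400:]=R(d,400/120);cv2.imwrite("pics/c.png",o)
E
```

```text
time_s: 6.85
ee_pos: [0.4875, -0.3704, 0.267]
eef_rot: [-3.14, -0.001, 1.464]
force: [-0.2, -0.3, -3.0]
grip_width: 0.0219
grip_force: 30.0
time_s: 8.55
ee_pos: [0.66, 0.1026, 0.2678]
eef_rot: [-3.14, 0.001, 1.462]
force: [0.6, -0.1, -2.9]
grip_width: 0.022
grip_force: 30.0
t 8.55 pos [0.66   0.1026 0.2678] rpy [-3.1400e+00  7.0000e-04  1.4621e+00] F [ 0.6 -0.1 -2.9] w 0.022 gf 30.0
tool shift [ 0.0013 -0.0004  0.1613]
rot [-0.0016  0.0007  0.0013]
```

View pics/c.png

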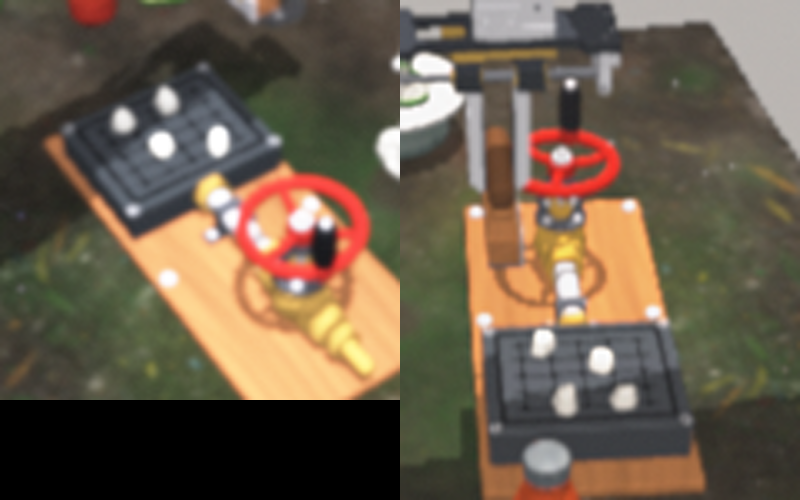

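The block hangs upright in the jaws over the rear of the plate, with all four chips in front of it and the pose on target. I'll lower it to just above the plate behind the chips.

```bash
python3 shift.py '[[0.001,0,0.04,0,0,0],[0,0,0.04,0,0,0],[0,0,0.04,0,0,0],[0,0,0.025,0,0,0],[0,0,0.01,0,0,0],[0,0,0.005,0,0,0],[0,0,0,0,0,0],[0,0,0,0,0,0]]'
python3 - <<'E'
from h import *
import cv2
to((.5899+.070*.994,.1115-.070*.11,.1065),1.4608)
C=cams();im=C["scene"]["pixels"][150:290,220:360]
d=C["side"]["pixels"][150:290,270:410]
R=lambda a,k:cv2.resize(a,None,fx=k,fy=k,interpolation=cv2.INTER_CUBIC)
cv2.imwrite("pics/d.png",np.hstack([R(im,400/140),R(d,400/140)]))
E
```

```text
time_s: 9.45
ee_pos: [0.661, 0.1042, 0.1106]
eef_rot: [3.139, -0.0, 1.461]
force: [-0.5, 0.9, -3.5]
grip_width: 0.0215
grip_force: 30.0
t 9.45 pos [0.661  0.1042 0.1106] rpy [ 3.1393e+00 -5.0000e-04  1.4609e+00] F [-0.5  0.9 -3.5] w 0.0215 gf 30.0
tool shift [-0.0006 -0.0015  0.0041]
rot [ 0.0023 -0.0005  0.0001]
```

View pics/d.png

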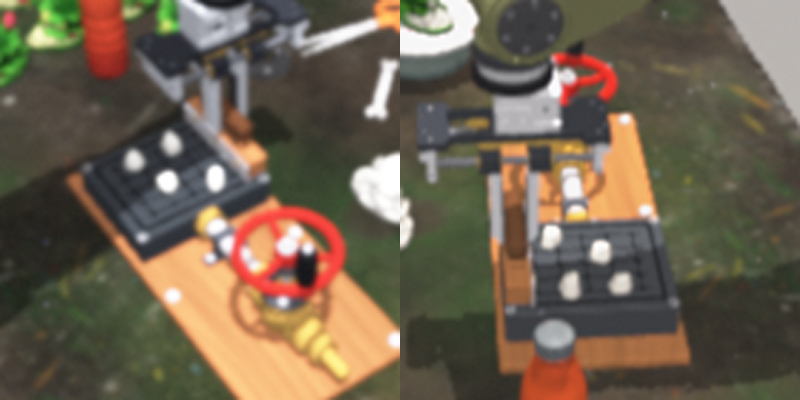

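The block spans the plate behind all four chips. I'll lower it 4 mm and sweep toward the robot.

```bash
python3 shift.py '[[0,0,0.004,0,0,0],[0,0,0,0,0,0],[0,-0.01,0,0,0,0],[0,-0.012,0,0,0,0],[0,-0.012,0,0,0,0],[0,-0.012,0,0,0,0],[0,-0.012,0,0,0,0]]'
python3 shift.py '[[0,-0.012,0,0,0,0],[0,-0.012,0,0,0,0],[0,-0.012,0,0,0,0],[0,-0.012,0,0,0,0],[0,-0.012,0,0,0,0],[0,-0.012,0,0,0,0],[0,-0.012,0,0,0,0],[0,-0.012,0,0,0,0]]'
python3 shift.py '[[0,-0.012,0,0,0,0],[0,-0.012,0,0,0,0],[0,-0.012,0,0,0,0],[0,0,0,0,0,0],[0,0,0,0,0,0],[0,0,0,0,0,0]]'
python3 - <<'E'
from h import *
import cv2
to((.5899+.070*.994,.1115-.070*.11,.1065),1.4608)
C=cams();im=C["scene"]["pixels"][150:290,200:340]
d=C["side"]["pixels"][150:290,290:430]
R=lambda a,k:cv2.resize(a,None,fx=k,fy=k,interpolation=cv2.INTER_CUBIC)
cv2.imwrite("pics/e.png",np.hstack([R(im,400/140),R(d,400/140)]))
E
```

```text
time_s: 10.25
ee_pos: [0.6022, 0.1108, 0.105]
eef_rot: [3.142, 0.0, 1.461]
force: [-0.9, 0.1, -2.8]
grip_width: 0.022
grip_force: 30.0
time_s: 11.05
ee_pos: [0.5068, 0.1213, 0.1051]
eef_rot: [3.141, -0.0, 1.461]
force: [0.1, 0.7, -2.5]
grip_width: 0.0219
grip_force: 30.0
time_s: 11.65
ee_pos: [0.4721, 0.1251, 0.1051]
eef_rot: [3.141, -0.0, 1.461]
force: [0.3, 0.3, -2.4]
grip_width: 0.0218
grip_force: 30.0
t 11.65 pos [0.4721 0.1251 0.1051] rpy [ 3.1411e+00 -1.0000e-04  1.4609e+00] F [ 0.3  0.3 -2.4] w 0.0218 gf 30.0
tool shift [-0.0006  0.1886 -0.0013]
rot [ 0.0005 -0.0001  0.0001]
```

View pics/e.png

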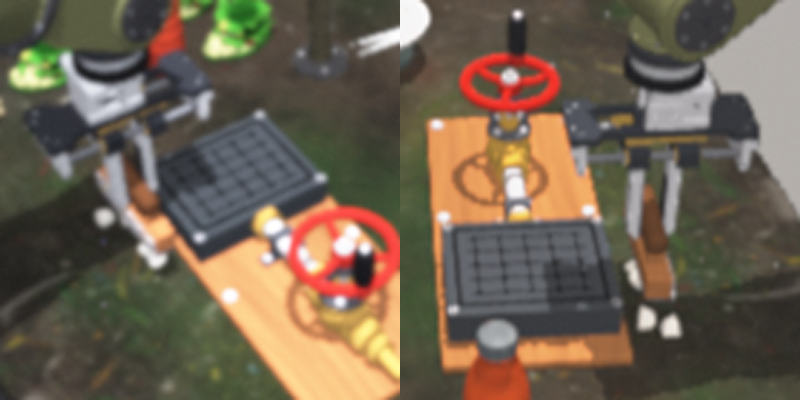

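The plate is clear. Three chips are visible on the bench in front of it at side-crop (645,318), (671,325) and (632,272), and scene-crop (103,215) and (152,255) show chips too. I'll raise the block and carry it back to the right.

```bash
python3 shift.py '[[0,0,-0.02,0,0,0],[0,0,-0.035,0,0,0],[0,0,-0.04,0,0,0],[-0.02,0.002,0,0,0,0],[-0.0345,0.003,0,0,0,0],[-0.0345,0.003,0,0,0,0],[-0.0345,0.003,0,0,0,0],[-0.0345,0.003,0,0,0,0],[-0.0345,0.003,0,0,0,0],[-0.0345,0.003,0,0,0,0]]' >/dev/null
python3 shift.py '[[-0.0345,0.003,0,0,0,0],[-0.0345,0.003,0,0,0,0],[-0.0345,0.003,0,0,0,0],[-0.0345,0.003,0,0,0,0],[-0.0345,0.003,0,0,0,0],[-0.0345,0.003,0,0,0,0],[-0.0345,0.003,0,0,0,0],[-0.015,0.002,0,0,0,0],[0,0,0,0,0,0],[0,0,0,0,0,0]]'
python3 - <<'E'
from h import *
import cv2
to((.46,-.36,.0555),1.4608)
C=cams();im=C["scene"]["pixels"][170:290,190:350]
cv2.imwrite("pics/f.png",cv2.resize(im,None,fx=5,fy=5,interpolation=cv2.INTER_CUBIC))
E
```

```text
time_s: 13.75
ee_pos: [0.4613, -0.3595, 0.1996]
eef_rot: [-3.141, -0.001, 1.461]
force: [0.5, 1.0, -2.7]
grip_width: 0.022
grip_force: 30.0
t 13.75 pos [ 0.4613 -0.3595  0.1996] rpy [-3.1411e+00 -7.0000e-04  1.4610e+00] F [ 0.5  1.  -2.7] w 0.022 gf 30.0
tool shift [-0.0008 -0.0012  0.1441]
rot [-0.0005 -0.0007  0.0002]
```

View pics/f.png

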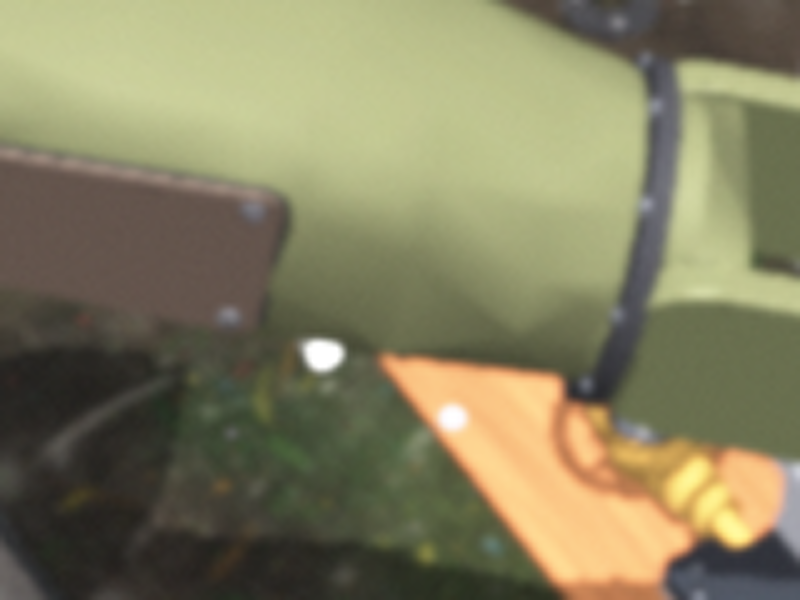

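The arm hides the plate from this camera (one chip shows at (322,355)). I'll check the chips numerically in the side view before releasing.

Run:
```python
from h import *
import cv2
for n in("side",):
    c=ctrl.camera(n);h=cv2.cvtColor(c["pixels"],cv2.COLOR_BGR2HSV)
    m=((h[...,2]>150)&(h[...,1]<60)).astype(np.uint8)
    k,_,st,ce=cv2.connectedComponentsWithStats(m)
    for i in range(1,k):
        u,v=ce[i]
        if 290<u<460 and 190<v<300: print(n,ce[i].round(1),st[i,2:],ray(c,u,v,.008)[:2].round(3),ray(c,u,v,.057)[:2].round(3))
```

```text
side [348.  191.5] [3 2 6] [ 0.477 -0.189] [ 0.496 -0.119]
side [302.5 193.2] [ 4  3 10] [ 0.636 -0.208] [ 0.646 -0.137]
side [324.  195.5] [1 2 2] [ 0.565 -0.18 ] [ 0.579 -0.111]
side [332.7 195. ] [3 3 7] [ 0.535 -0.178] [ 0.55  -0.109]
side [330.  215.6] [10 15 91] [ 0.568 -0.064] [ 0.582 -0.002]
side [356.4 224.3] [ 7  6 21] [ 0.495 -0.005] [0.513 0.054]
side [305.1 226.6] [ 5  7 21] [ 0.656 -0.023] [0.665 0.037]
side [337.5 227. ] [2 1 2] [ 0.557 -0.002] [0.571 0.057]
side [373.2 244.5] [11 12 89] [0.47  0.098] [0.49  0.152]
side [365.5 255.1] [4 3 8] [0.505 0.139] [0.523 0.19 ]
side [308.2 258. ] [ 4  3 10] [0.671 0.121] [0.679 0.173]
side [375.9 260.7] [ 7  8 50] [0.483 0.167] [0.501 0.217]
side [384.2 263.8] [ 7  8 49] [0.463 0.183] [0.483 0.232]
side [323.6 266.8] [12  9 85] [0.634 0.164] [0.644 0.214]
```

The plate top holds only its screws, and the bench in front holds the chips (one blob is double size, so two together). I'll set the block down.

```bash
python3 shift.py '[[0,0,0.03,0,0,0],[0,0,0.04,0,0,0],[0,0,0.03,0,0,0],[0,0,0.025,0,0,0],[0,0,0.012,0,0,0],[0,0,0.006,0,0,0],[0,0,0,0,0,0],[0,0,0,0,0,0]]'
python3 shift.py '[[0,0,0.0015,0,0,0],[0,0,0,0,0,0]]'
```

```text
time_s: 14.7
ee_pos: [0.4618, -0.3604, 0.0582]
eef_rot: [3.14, 0.001, 1.461]
force: [-0.3, 0.7, -3.3]
grip_width: 0.022
grip_force: 30.0
time_s: 14.9
ee_pos: [0.4614, -0.3603, 0.056]
eef_rot: [3.141, 0.001, 1.461]
force: [-0.1, 0.7, -3.5]
grip_width: 0.0216
grip_force: 30.0
```

```bash
python3 shift.py '[[0,0,0.001,0,0,0],[0,0,0.001,0,0,0],[0,0,0,0,0,0]]'; python3 shift.py '[[0,0,0,0,0,0],[0,0,0,0,0,0],[0,0,0,0,0,0],[0,0,0,0,0,0]]' 0.06
python3 shift.py '[[0,0,0,0,0,0],[0,0,-0.02,0,0,0],[0,0,-0.04,0,0,0],[0,0,-0.05,0,0,0],[0,0,-0.05,0,0,0],[0,0,-0.03,0,0,0],[0,0,0,0,0,0],[0,0,0,0,0,0]]'
python3 - <<'E'
from h import *
to((.548,-.155,.245),1.4608)
E
```

```text
time_s: 15.2
ee_pos: [0.4615, -0.3604, 0.0549]
eef_rot: [3.141, 0.001, 1.461]
force: [-5.5, 3.6, 12.2]
grip_width: 0.0215
grip_force: 30.0
time_s: 15.6
ee_pos: [0.4613, -0.3602, 0.0534]
eef_rot: [-3.142, -0.0, 1.461]
force: [0.4, 0.1, 0.0]
grip_width: 0.0505
grip_force: 0.0
time_s: 16.4
ee_pos: [0.4612, -0.3601, 0.2432]
eef_rot: [3.141, 0.0, 1.461]
force: [-0.1, 0.8, -0.7]
grip_width: 0.0598
grip_force: 0.0
t 16.4 pos [ 0.4612 -0.3601  0.2432] rpy [3.1414e+00 1.0000e-04 1.4610e+00] F [-0.1  0.8 -0.7] w 0.0598 gf 0.0
tool shift [ 0.2134  0.0638 -0.0018]
rot [0.0002 0.0001 0.0002]
```

```bash
python3 shift.py '[[0.03,0.009,0,0,0,0],[0.037,0.011,0,0,0,0],[0.037,0.011,0,0,0,0],[0.037,0.011,0,0,0,0],[0.037,0.011,0,0,0,0],[0.035,0.0105,0,0,0,0],[0,0,0,0,0,0],[0,0,0,0,0,0]]'
python3 - <<'E'
from h import *
import cv2
to((.548,-.155,.245),1.4608)
c=ctrl.camera("wrist");cv2.imwrite("pics/w2.png",c["pixels"])
print(px(c,(.566,-.108,.144)),px(c,(.548,-.155,.182)),c["extrinsics"][:3,3] if hasattr(c["extrinsics"],'shape') else c["extrinsics"])
for a in(0,90,180,270):print(px(c,(.566+.056*np.cos(np.radians(a)),-.108+.056*np.sin(np.radians(a)),.124)))
E
```

```text
time_s: 17.2
ee_pos: [0.5474, -0.1549, 0.2418]
eef_rot: [-3.139, -0.0, 1.462]
force: [-0.7, -0.4, 0.1]
grip_width: 0.06
grip_force: 0.0
t 17.2 pos [ 0.5474 -0.1549  0.2418] rpy [-3.1390e+00 -5.0000e-04  1.4623e+00] F [-0.7 -0.4  0.1] w 0.06 gf 0.0
tool shift [-0.0001  0.0006 -0.0032]
rot [-0.0026 -0.0005  0.0015]
(np.float64(332.20318508353677), np.float64(148.75961326106062)) (np.float64(317.0546070896401), np.float64(218.25508027937286)) [ 0.55575356 -0.07630384  0.39950266]
(np.float64(392.68789993138347), np.float64(139.4703834319426))
(np.float64(325.02504780289456), np.float64(80.93954864387388))
(np.float64(270.25872789435005), np.float64(152.70788032371178))
(np.float64(336.4920814732921), np.float64(204.4868772490726))
```

View pics/w2.png

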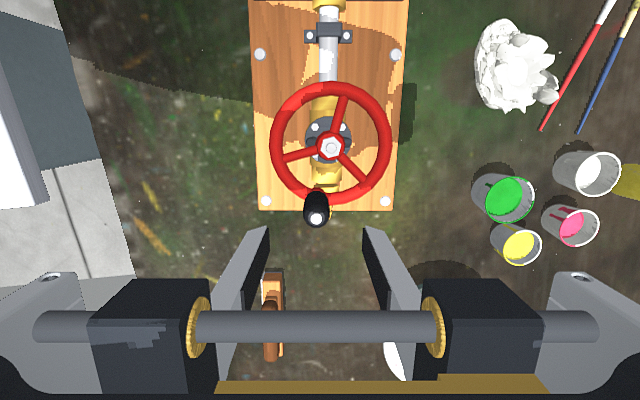

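The handle top is at (316,218) against a predicted (317,218), and the rim spans 270–392 by 81–205 as predicted, so wheel centre and handle angle (255°) hold. The scraper stands free at (272,315). I'll lower and grip the handle.

```bash
python3 shift.py '[[0,0,0.02,0,0,0],[0,0,0.025,0,0,0],[0,0,0.02,0,0,0],[0,0,0.01,0,0,0],[0,0,0.004,0,0,0],[0,0,0,0,0,0],[0,0,0,0,0,0]]'
python3 shift.py '[[0,0,0,0,0,0],[0,0,0,0,0,0],[0,0,0,0,0,0],[0,0,0,0,0,0],[0,0,0,0,0,0],[0,0,0,0,0,0],[0,0,0,0,0,0]]' 0 20
python3 - <<'E'
from h import *
to((.566,-.108,.162),1.4608)
E
```

```text
time_s: 17.95
ee_pos: [0.548, -0.1557, 0.1654]
eef_rot: [3.14, 0.0, 1.461]
force: [0.2, 0.1, 0.2]
grip_width: 0.0601
grip_force: 0.0
time_s: 18.65
ee_pos: [0.5477, -0.1554, 0.1645]
eef_rot: [-3.142, 0.0, 1.461]
force: [0.4, 0.6, 0.8]
grip_width: 0.0217
grip_force: 20.0
t 18.65 pos [ 0.5477 -0.1554  0.1645] rpy [-3.1416  0.      1.4611] F [0.4 0.6 0.8] w 0.0217 gf 20.0
tool shift [0.0491 0.013  0.0025]
rot [-0.      0.      0.0003]
```

Gripped with almost no side load. Winding clockwise, in 15° chords from 255° to 135° first.

```bash
python3 shift.py '[[0.005,-0.0121,0,0,0,0],[0.0079,-0.0104,0,0,0,0],[0.0104,-0.0079,0,0,0,0],[0.0121,-0.005,0,0,0,0],[0.0129,-0.0017,0,0,0,0],[0.0129,0.0017,0,0,0,0],[0.0121,0.005,0,0,0,0],[0.0104,0.0079,0,0,0,0],[0,0,0,0,0,0],[0,0,0,0,0,0]]'
python3 - <<'E'
from h import *
to((.566,-.108,.162),1.4608)
E
```

```text
time_s: 19.65
ee_pos: [0.5354, -0.0688, 0.1645]
eef_rot: [3.141, -0.001, 1.462]
force: [2.3, 1.3, 0.4]
grip_width: 0.0213
grip_force: 20.0
t 19.65 pos [ 0.5354 -0.0688  0.1645] rpy [ 3.1410e+00 -8.0000e-04  1.4618e+00] F [2.3 1.3 0.4] w 0.0213 gf 20.0
tool shift [-0.0356  0.0347  0.0025]
rot [ 0.0006 -0.0008  0.001 ]
```

```bash
python3 shift.py '[[0.0079,0.0104,0,0,0,0],[0.005,0.0121,0,0,0,0],[0.0017,0.0129,0,0,0,0],[-0.0017,0.0129,0,0,0,0],[-0.005,0.0121,0,0,0,0],[-0.0079,0.0104,0,0,0,0],[-0.0104,0.0079,0,0,0,0],[-0.0121,0.005,0,0,0,0],[-0.0129,0.0017,0,0,0,0],[0,0,0,0,0,0]]'
python3 shift.py '[[-0.001,0,0,0,0,0],[-0.001,0,0,0,0,0],[0,0,0,0,0,0],[0,0,0,0,0,0]]'
python3 - <<'E'
from h import *
to((.566,-.108,.162),1.4608)
E
```

```text
time_s: 20.65
ee_pos: [0.6153, -0.1148, 0.1644]
eef_rot: [-3.14, -0.001, 1.46]
force: [-3.6, -1.5, 4.5]
grip_width: 0.0215
grip_force: 20.0
time_s: 21.05
ee_pos: [0.6153, -0.1151, 0.1645]
eef_rot: [-3.141, -0.001, 1.462]
force: [-2.6, 6.3, 4.1]
grip_width: 0.0213
grip_force: 20.0
t 21.05 pos [ 0.6153 -0.1151  0.1645] rpy [-3.1409e+00 -1.4000e-03  1.4616e+00] F [-2.6  6.3  4.1] w 0.0213 gf 20.0
tool shift [ 0.0017 -0.0498  0.0025]
rot [-0.0007 -0.0014  0.0008]
```

```bash
python3 shift.py '[[-0.0015,0,0,0,0,0],[-0.0015,0,0,0,0,0],[0,0,0,0,0,0],[0,0,0,0,0,0]]'
```

```text
time_s: 21.45
ee_pos: [0.6152, -0.1157, 0.1644]
eef_rot: [-3.141, -0.005, 1.463]
force: [-2.1, 20.2, 3.4]
grip_width: 0.0215
grip_force: 20.0
```

A firm stop: 20 N with no further travel, so this is wheel zero. I'll take off the 5 mm overpush and open counter-clockwise for the first turn.

```bash
python3 shift.py '[[0.005,0,0,0,0,0],[0.0129,-0.0017,0,0,0,0],[0.0121,-0.005,0,0,0,0],[0.0104,-0.0079,0,0,0,0],[0.0079,-0.0104,0,0,0,0],[0.005,-0.0121,0,0,0,0],[0.0017,-0.0129,0,0,0,0],[-0.0017,-0.0129,0,0,0,0],[-0.005,-0.0121,0,0,0,0]]'
python3 shift.py '[[-0.0079,-0.0104,0,0,0,0],[-0.0104,-0.0079,0,0,0,0],[-0.0121,-0.005,0,0,0,0],[-0.0129,-0.0017,0,0,0,0],[-0.0129,0.0017,0,0,0,0],[-0.0121,0.005,0,0,0,0],[-0.0104,0.0079,0,0,0,0],[-0.0079,0.0104,0,0,0,0]]'
python3 shift.py '[[-0.005,0.0121,0,0,0,0],[-0.0017,0.0129,0,0,0,0],[0.0017,0.0129,0,0,0,0],[0.005,0.0121,0,0,0,0],[0.0079,0.0104,0,0,0,0],[0.0104,0.0079,0,0,0,0],[0.0121,0.005,0,0,0,0],[0.0129,0.0017,0,0,0,0],[0,0,0,0,0,0]]'
python3 - <<'E'
from h import *
to((.6153,-.1150,.1645),1.4608)
E
```

```text
time_s: 22.35
ee_pos: [0.5458, -0.0631, 0.1645]
eef_rot: [3.14, 0.001, 1.461]
force: [7.2, -8.9, -2.5]
grip_width: 0.0219
grip_force: 20.0
time_s: 23.15
ee_pos: [0.5366, -0.1504, 0.1644]
eef_rot: [-3.141, 0.0, 1.46]
force: [-0.5, 6.5, 1.9]
grip_width: 0.0215
grip_force: 20.0
time_s: 24.05
ee_pos: [0.6156, -0.1137, 0.1643]
eef_rot: [-3.139, 0.0, 1.462]
force: [-8.1, 3.0, 6.1]
grip_width: 0.0217
grip_force: 20.0
t 24.05 pos [ 0.6156 -0.1137  0.1643] rpy [-3.1391e+00  1.0000e-04  1.4620e+00] F [-8.1  3.   6.1] w 0.0217 gf 20.0
tool shift [-0.0014 -0.0001 -0.0002]
rot [-0.0025  0.0001  0.0012]
```

One full turn tracked, with the grip intact. Second turn.

```bash
python3 shift.py '[[0.0129,-0.0017,0,0,0,0],[0.0121,-0.005,0,0,0,0],[0.0104,-0.0079,0,0,0,0],[0.0079,-0.0104,0,0,0,0],[0.005,-0.0121,0,0,0,0],[0.0017,-0.0129,0,0,0,0],[-0.0017,-0.0129,0,0,0,0],[-0.005,-0.0121,0,0,0,0]]'
python3 shift.py '[[-0.0079,-0.0104,0,0,0,0],[-0.0104,-0.0079,0,0,0,0],[-0.0121,-0.005,0,0,0,0],[-0.0129,-0.0017,0,0,0,0],[-0.0129,0.0017,0,0,0,0],[-0.0121,0.005,0,0,0,0],[-0.0104,0.0079,0,0,0,0],[-0.0079,0.0104,0,0,0,0]]'
python3 shift.py '[[-0.005,0.0121,0,0,0,0],[-0.0017,0.0129,0,0,0,0],[0.0017,0.0129,0,0,0,0],[0.005,0.0121,0,0,0,0],[0.0079,0.0104,0,0,0,0],[0.0104,0.0079,0,0,0,0],[0.0121,0.005,0,0,0,0],[0.0129,0.0017,0,0,0,0],[0,0,0,0,0,0],[0,0,0,0,0,0]]'
python3 - <<'E'
from h import *
to((.6153,-.1150,.1645),1.4608)
import cv2
c=ctrl.camera("side");print("handle should be at",px(c,(.6153,-.115,.182)))
h=cv2.cvtColor(c["pixels"],cv2.COLOR_BGR2HSV)
m=((h[...,2]>150)&(h[...,1]<60)).astype(np.uint8);k,_,st,ce=cv2.connectedComponentsWithStats(m)
print([(ce[i].round(0).tolist(),int(st[i,4])) for i in range(1,k) if 290<ce[i][0]<460 and 220<ce[i][1]<300])
c=ctrl.camera("scene");print("scraper px",px(c,(.461,-.36,.03)))
u,v=map(int,px(c,(.461,-.36,.05)));print(c["pixels"][v-2:v+3:2,u-2:u+3:2].tolist())
E
```

```text
time_s: 24.85
ee_pos: [0.5464, -0.0631, 0.1645]
eef_rot: [3.14, -0.0, 1.461]
force: [4.3, -0.5, -1.0]
grip_width: 0.0219
grip_force: 20.0
time_s: 25.65
ee_pos: [0.5367, -0.1505, 0.1644]
eef_rot: [-3.141, 0.0, 1.46]
force: [-0.5, 6.6, 1.6]
grip_width: 0.0219
grip_force: 20.0
time_s: 26.65
ee_pos: [0.6155, -0.1145, 0.1643]
eef_rot: [-3.14, 0.0, 1.461]
force: [-9.5, 3.6, 6.4]
grip_width: 0.0215
grip_force: 20.0
t 26.65 pos [ 0.6155 -0.1145  0.1643] rpy [-3.1395e+00  1.0000e-04  1.4615e+00] F [-9.5  3.6  6.4] w 0.0215 gf 20.0
tool shift [-0.0005 -0.0001 -0.0002]
rot [-0.0021  0.0001  0.0007]
handle should be at (np.float64(312.501313341554), np.float64(163.00611352162562))
[([331.0, 223.0], 8), ([356.0, 224.0], 13), ([305.0, 227.0], 20), ([373.0, 245.0], 69), ([366.0, 255.0], 9), ([308.0, 258.0], 10), ([376.0, 261.0], 50), ([384.0, 264.0], 49), ([324.0, 267.0], 86)]
scraper px (np.float64(355.9122656484919), np.float64(340.6981151256163))
[[[74, 110, 173], [76, 112, 175], [81, 111, 162]], [[65, 96, 152], [76, 113, 177], [75, 111, 175]], [[56, 83, 131], [68, 101, 158], [74, 110, 175]]]
```

```bash
python3 shift.py '[[0,0,0,0,0,0],[0,0,0,0,0,0],[0,0,0,0,0,0],[0,0,0,0,0,0],[0,0,0,0,0,0]]' && python3 -c "
from station import ctrl
print(ctrl.hand_in())"
```

```text
time_s: 27.25
ee_pos: [0.6155, -0.1148, 0.1644]
eef_rot: [-3.14, 0.0, 1.461]
force: [-8.3, 3.3, 6.2]
grip_width: 0.0216
grip_force: 20.0
the job is handed in; nothing more can be done
None
```

I swept the chips off the plate, set the scraper block back on the bench, wound the wheel to its stop and back two full turns, and handed in at 27 s with the handle still gripped; the hand-in printed no verdict, and I count the fourth chip from two lying together in the camera image.

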